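Close up the bottle tray's sprung stop

TASK

The sample bottles stand loose in the metal tray. Squeeze the wire release lever on the tray's stop frame and keep it squeezed while you slide the frame along the tray, until the row of bottles is pushed together against the end block and the frame's sprung pad is pressed in about half way; then let go of the lever there, so that the latch drops fully into a notch and the row stays clamped. Do not crush the bottles, do not force the frame while it is latched, and leave the other things on the table alone.

Things in the scene. Friction and masses are not known exactly. Their poses are not given: they have to be found in the camera images.
- tray: Aluminium bottle tray screwed to the table: a lane 360 mm long (along its y), 51 mm wide inside, between two walls whose tops are 44 mm above the table; floor 8 mm thick. Origin at the centre of its underside; z up. Outside its +x wall stands a row of 14 steel pins 10 mm apart along y: the gaps between the pins are the notches.
- stop_frame: Grey plastic frame straddling the lane near the tray's -y end; slides only along +y of the tray (3 N of rail friction), axes parallel to the tray's; origin mid-lane, level with the tray's underside. Starts latched in its first notch; a notch every 10 mm, 120 mm of travel. Let go between notches, the pad's load may push it back (-y) to the next notch, or the latch stays resting on a pin.
- grip (a point): The frame's handle, pinched along the tray's x: mid-way between the outer faces of the fixed grip plate (-x side, 34 mm wide, top 116 mm above the table) and of the lever's black bar (+x side), 100 mm above the table. The faces are 53 mm apart released, 41 mm with the lever fully squeezed; the plate stays, so the middle then lies 6 mm further to -x. Free all round above 85 mm height.
- lever (a joint): Angle of the wire release lever, rad. Pivot 60 mm above the table, parallel to y; its round bar (28 mm long, 10 mm thick, 100 mm above the table) is squeezed towards the grip plate (-x) against a spring, 8 N at first, 14 N fully in. 0 = released, latch fully in a notch; clear of the pins above 0.22; 0.30 = at its stop. A value between, when let go: the latch rests on a pin.
- latch_pin: Upright steel latch pin, 4 mm thick, at the lower end of the lever; it sits between two of the tray's pins with 2 mm of play along y. Origin on the lever's pivot; moves with the lever.
- bottle_near: White-capped plastic sample bottle, 48 mm across, 76 mm tall, 60 to 120 g, the first of three loose in the lane, facing the frame's sprung pad. The pad (44 mm wide, 40 mm tall) has its face 48 mm to +y of the frame's origin when free and can be pushed in by 18 mm: 1 N at first touch plus 0.45 N per mm, about 5 N half way, 9 N at its stop. Origin at the centre of the bottle's underside.
- bottle_mid: The second bottle of the row, the same. Up to 11 mm of air between neighbours at the start.
- bottle_far: The third bottle, the same, next to the end block with up to 6 mm of air. The end block (wood, 50 x 20 x 60 mm tall) is fixed in the lane towards its +y end; where differs every time and is not measured: its near face is 105 to 155 mm to +y of the tray's origin.
- spare_a: A bottle of the same kind standing on the table beside the tray (+x side). Not part of the job. Origin at the centre of its underside.
- spare_b: Another such bottle on the table on the tray's +x side. Not part of the job.
- marker: Grey marker pen lying on the table on the -x side of the tray, 130 mm long, 16 mm thick. Not part of the job. Origin at its middle, on the table.
- pen: Thin black pen lying on the table, 140 mm long, 10 mm thick. Not part of the job. Origin at its middle, on the table.

How it is judged:
On the way, in this order (a step that is already met when the one before it is completed fails the run):
1. the lever is squeezed and held (value of joint lever above 0.22 rad), for 0.2 s.
2. with the lever squeezed, the frame's pad is pushed against the row (value of joint lever above 0.22 rad and contact force between bottle_near and stop_frame above 2.5 N), for 0.1 s.
At the end, for the whole second after the job is handed in: The lever is let go and home (below 0.06 rad: latch fully in a notch), the frame is at rest, the pad presses on the nearest bottle with 2 to 8.8 N (pressed in, but not to its stop), and the three bottles of the row stand upright (within 0.12 rad) (value of joint lever below 0.06 rad and contact force between bottle_near and stop_frame between 2 and 8.8 N and linear speed of stop_frame below 0.01 m/s and angle between each of bottle_near, bottle_mid, bottle_far's own z axis and vertical below 0.12 rad); the robot touches nothing.
It fails at once if a bottle of the row is crushed: more than 20 N between the frame and the nearest bottle (contact force between bottle_near and stop_frame above 20 N).
It fails at once if the latched frame is forced: more than 30 N between the latch pin and the tray's pins (contact force between latch_pin and tray above 30 N).
It fails at once if one of the other loose things (spare bottles, marker, pen) is moved more than 20 mm (distance of any of spare_a, spare_b, marker, pen from where it was at the start of the episode above 0.02 m).
It fails at once if the fingers press on a bottle of the row with more than 5 N (contact force between the fingers and bottle_near above 5 N or contact force between the fingers and bottle_mid above 5 N or contact force between the fingers and bottle_far above 5 N).
It also fails if it takes over 61 s, if anything falls off the work surface, if the arm or the gripper's body presses on something with over 40 N, if the wrist force passes 120 N, or if a joint passes its speed limit or range.

ROBOT

A 7-joint arm with a two-finger parallel gripper is mounted at the origin on the work surface. World frame = base frame: x ahead of the robot, y to its left, z up, the work surface at z = 0. Lengths are in m, angles in rad, forces in N, time in s.
With the tool pointing down it reaches from about 0.35 to 0.9 m from the base axis. Payload 8.1 kg.
Tool frame: the origin (TCP) lies on the centre line of the jaws, within the pads' length; the fingertips stand 11 mm ahead of it and the grasp point (between the pads) lies 8 mm behind it (manip.tip_reach is the distance from the TCP to the fingertips, in m); z points along the fingers, x is the direction in which the jaws open and shut, and the axes are right-handed (so a half turn about z gives the same grasp; the last joint's range is limited). The gripper opens to 85 mm and grips with 20 to 120 N. Pads are 22 mm wide; open, the fingers measure 114 mm over their backs; the gripper's body (76 mm by 85 mm) begins 54 mm behind the grasp point. The pads swing forward as they close: fully open they stand 13 mm farther back than shut.
Start: joints at [1.058, 0.434, 0.025, 1.573, -0.012, 1.134, -0.075], TCP at [0.249, -0.573, 0.242] pointing down, gripper open.
Joint ranges: [-2.62, 2.62], [-0.44, 2.09], [-1.27, 1.32], [0.08, 2.57], [-1.32, 4.46], [0.12, 2], [-2.74, 2.74]. Speed limits (rad/s): [2.22, 2.22, 3.01, 3.01, 3.14, 3.14, 3.14].

INTERFACE

Orientations are given as a 3x3 rotation matrix whose columns are the frame's x, y, z axes.
In Python, from workcell import telemetry, cams, finish_job, manip gives the robot as it stands.
- The arm moves only by the shell command python3 -m handwheel 'ROWS' [FORCE]. ROWS is JSON, a list of rows, each a list of 3 entries, a list of its own where there are three numbers: the shift along the tool's x, y, z in m, then the turn, a rotation vector about the tool's x, y, z in rad, then the closure, from 0 (fully open) to 1 (shut). A call has exactly 10 rows; each row shifts and turns the pose as measured when the row begins, along the tool's axes as they then stand; what a row does not reach is not made up. A row lasts 1/12 s, in which the tool goes at most 41.7 mm and 7.16 degrees, less where a joint would pass 70% of its speed; a pose out of reach is approached as far as the arm can. A call is refused whole if a number of a shift passes 0.0417 or a number of a turn 0.125, either way. A call with a gripper value outside its range is refused whole. The fingers move at their own pace and stop on an object; FORCE is the grip in N (left out, the last holds). Time passes only in rows, so rows that do not move let the fingers close, or fill a call up. It gives the time, the measured TCP pose, the force and the opening at its end, in the units of the state.
- telemetry.read_state(): the state, without advancing time (a new reading comes with each control period).
- cams.camera(name): name is "side" or "top"; returns the picture (420x560x3 uint8, red, green, blue); there is no depth.
- cams.camera_model(name): a dict with "K" (3x3 intrinsics, pixels), "T" (4x4, takes a point from camera to world coordinates). Camera axes: x right, y up, looking along -z (the intrinsics and any distortion apply to the point x, -y, -z); pixel columns grow to the right and rows downward; lengths in m; the calibration is good to about 2 mm. A picture is of the moment at which its call begins. camera_model takes no time and is no camera call.
- finish_job(): hands the job in, once; it reports no verdict.
The state is a dict: "t": time; "joint_pos": joint angles; "joint_velocities": joint speeds; "joint_torque": joint torques, N m; "position": TCP position; "eef_rot": TCP orientation; "wrist_force": force on the tool from outside, world axes, zero at the start; "moment": the same for the moment, N m; "opening": finger opening in m.
Only numpy, scipy, OpenCV 4.12 (cv2) and the standard library are available. Lean on these libraries where they do the work, as an engineer would, in place of code of your own. Each camera call takes 0.05 s, during which the arm holds its last target. There are 200 camera calls.

## Working session

There is one attempt and no reset: what is moved stays moved. The work goes in short steps, Python scripts to look and compute and a shell command to move; the robot and the scene stay as the last step left them, time stands still between calls to the robot, and variables do not carry over. Pictures are saved under pics/ and viewed, about 8 in all and at most 12, crops included, and the job is handed in when it is done.

```bash
mkdir -p pics; ls; python3 - <<'E'
from workcell import telemetry,cams,manip
import cv2,numpy as np
s=telemetry.read_state();print(s['t'],s['position'],np.round(s['eef_rot'],3),s['opening'],s['wrist_force'],manip.tip_reach)
for n in('top','side'):
    cv2.imwrite(f'pics/{n}0.png',cams.camera(n)[:,:,::-1]); m=cams.camera_model(n);print(n,m)
E
```

```text
pics
0.0 [ 0.24874893 -0.57283483  0.24150475] [[ 0.398 -0.917 -0.001]
 [-0.917 -0.398  0.001]
 [-0.002  0.    -1.   ]] 0.08516708217906858 [ 0.01217355 -0.64216287  0.27005746] 0.011
top {'K': array([[462.93323286,   0.        , 277.64669776],
       [  0.        , 462.93323286, 210.20475846],
       [  0.        ,   0.        ,   1.        ]]), 'T': array([[-0.0236511 ,  0.99383963, -0.10827474,  0.46782552],
       [-0.99924337, -0.02015582,  0.03326312, -0.05283533],
       [ 0.03087584,  0.10897952,  0.99356436,  0.98978494],
       [ 0.        ,  0.        ,  0.        ,  1.        ]])}
side {'K': array([[435.10093267,   0.        , 281.94207023],
       [  0.        , 435.10093267, 201.78227556],
       [  0.        ,   0.        ,   1.        ]]), 'T': array([[-0.87147117,  0.35797988, -0.3352438 ,  0.25695226],
       [-0.49037251, -0.62410418,  0.6082999 ,  0.49893706],
       [ 0.00853207,  0.69451017,  0.7194323 ,  0.73732809],
       [ 0.        ,  0.        ,  0.        ,  1.        ]])}
```

View pics/top0.png

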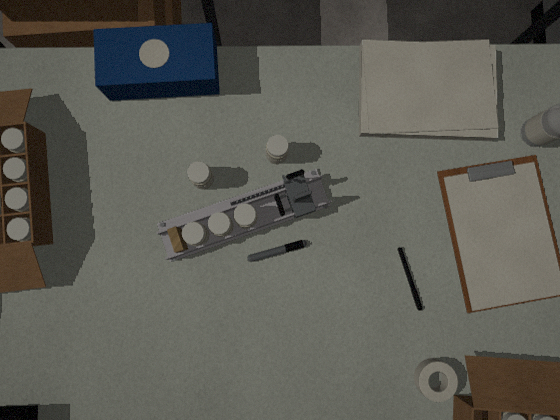

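View pics/side0.png

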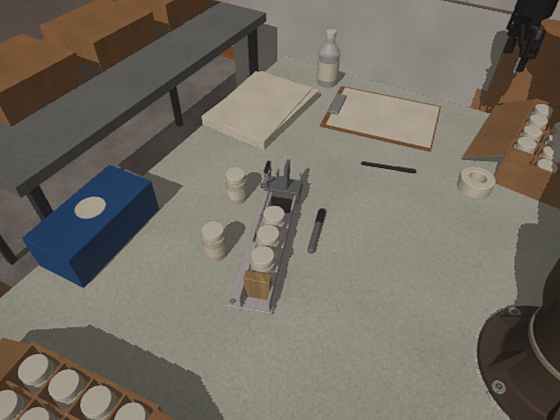

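The top view shows the frame near (305,190), the caps at (245,215), (219,223) and (193,233), and the end block at (178,239). The tray's +y runs left and slightly down. I'll zoom in on both views.

```bash
python3 - <<'E'
import cv2
a=cv2.imread('pics/top0.png')[155:265,150:350];b=cv2.imread('pics/side0.png')[150:320,215:315]
cv2.imwrite('pics/c1.png',cv2.convertScaleAbs(cv2.resize(a,None,fx=4,fy=4,interpolation=cv2.INTER_CUBIC),alpha=1.5))
cv2.imwrite('pics/c2.png',cv2.convertScaleAbs(cv2.resize(b,None,fx=3.5,fy=3.5,interpolation=cv2.INTER_CUBIC),alpha=1.5))
E
```

```text
(no output)
```

View pics/c1.png

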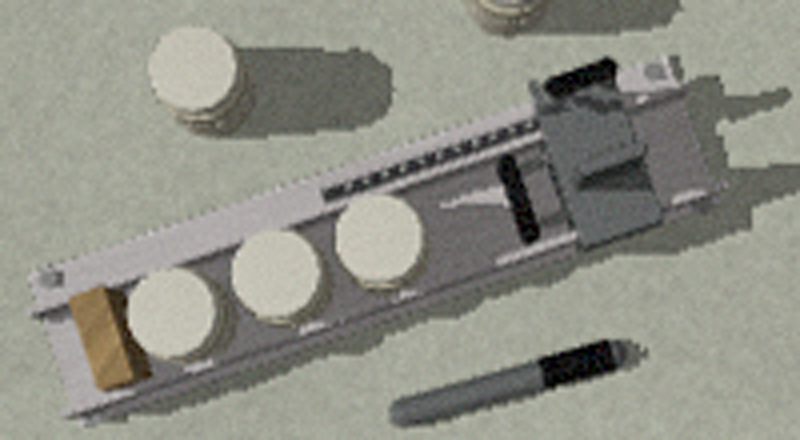

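View pics/c2.png

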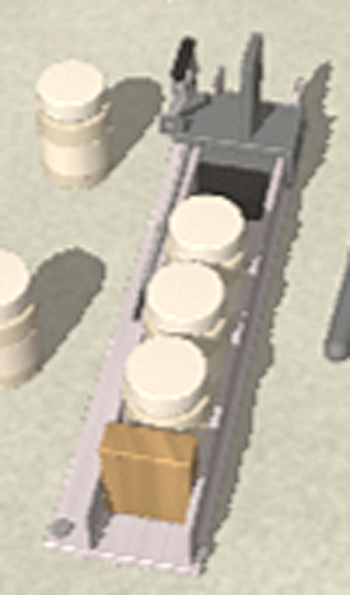

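Top crop: bar ends at (550,88) and (612,70), caps at (194,68 spare), (379,238), (277,275) and (172,313). Side crop: bar at about (184,55), plate top at (255,38), cap tops at (206,222), (186,290) and (166,365).

```bash
cat >h.py <<'E'
import numpy as np
from workcell import cams
def ray(n,uv):
    m=cams.camera_model(n);K,T=m['K'],m['T']
    d=np.linalg.inv(K)@[uv[0],uv[1],1]; d=T[:3,:3]@[d[0],-d[1],-d[2]]
    return T[:3,3],d
def atz(n,uv,z):
    o,d=ray(n,uv); return o+d*(z-o[2])/d[2]
def proj(n,p):
    m=cams.camera_model(n);q=np.linalg.inv(m['T'])@np.r_[p,1];v=m['K']@[q[0],-q[1],-q[2]];return v[:2]/v[2]
def tri(a,b):
    o1,d1=ray('top',a);o2,d2=ray('side',b)
    A=np.c_[d1,-d2];t=np.linalg.lstsq(A,o2-o1,rcond=None)[0]
    p,q=o1+t[0]*d1,o2+t[1]*d2;return (p+q)/2,np.linalg.norm(p-q)
c1=lambda u,v:(150+u/4-.4,155+v/4-.4)
c2=lambda u,v:(215+u/3.5-.4,150+v/3.5-.4)
E
python3 - <<'E'
from h import *
np.set_printoptions(precision=4,suppress=True)
ct=[(379,238),(277,275),(172,313)];cs=[(206,222),(186,290),(166,365)]
for a,b in zip(ct,cs): print(atz('top',c1(*a),.084),atz('side',c2(*b),.084),*tri(c1(*a),c2(*b)))
P=np.array([atz('top',c1(*a),.084) for a in ct]);y=P[2]-P[0];yaw=np.arctan2(y[1],y[0]);print('yaxis',np.degrees(yaw))
for u in[(550,88),(612,70),(581,79)]: print('bar',atz('top',c1(*u),.104))
print('bar side',atz('side',c2(184,55),.104))
for u in[(38,312),(535,112),(600,245),(655,212),(75,412),(35,312)]: print('corner z.044',atz('top',c1(*u),.044))
print('platetop side',atz('side',c2(255,38),.116))
for u in[(583,183),(643,155)]: print('plate top',atz('top',c1(*u),.116))
print('block',[atz('top',c1(*u),.068) for u in [(105,290),(135,378)]])
for u in[(505,155),(530,240)]: print('pad',atz('top',c1(*u),.06))
E
```

```text
[ 0.5602 -0.0176  0.084 ] [ 0.5608 -0.0171  0.084 ] [ 0.5605 -0.0174  0.0838] 0.0007294825059738419
[0.543  0.0325 0.084 ] [0.5446 0.0329 0.084 ] [0.5438 0.0328 0.0842] 0.0016343564724008116
[0.5255 0.0836 0.084 ] [0.5273 0.0831 0.084 ] [0.5261 0.0837 0.0853] 0.0013843754419362103
yaxis 108.89634527295044
bar [ 0.6296 -0.1024  0.104 ]
bar [ 0.638  -0.1328  0.104 ]
bar [ 0.6338 -0.1176  0.104 ]
bar side [ 0.635  -0.1176  0.104 ]
corner z.044 [0.5301 0.1572 0.044 ]
corner z.044 [ 0.6281 -0.0977  0.044 ]
corner z.044 [ 0.5583 -0.1294  0.044 ]
corner z.044 [ 0.5748 -0.1583  0.044 ]
corner z.044 [0.4791 0.1385 0.044 ]
corner z.044 [0.5301 0.1587 0.044 ]
platetop side [ 0.5976 -0.1418  0.116 ]
plate top [ 0.5813 -0.1163  0.116 ]
plate top [ 0.5942 -0.1454  0.116 ]
block [array([0.5387, 0.119 , 0.068 ]), array([0.4949, 0.1043, 0.068 ])]
pad [ 0.6036 -0.0811  0.06  ]
pad [ 0.56   -0.0927  0.06  ]
```

```bash
python3 -m handwheel '[[[-0.018,-0.034,0],[0,0,0],0],[[-0.018,-0.034,0],[0,0,0],0],[[-0.018,-0.034,0],[0,0,0],0],[[-0.018,-0.034,0],[0,0,0],0],[[-0.018,-0.034,0],[0,0,0],0],[[-0.018,-0.034,0],[0,0,0],0],[[-0.018,-0.034,0],[0,0,0],0],[[-0.018,-0.034,0],[0,0,0],0],[[-0.018,-0.034,0],[0,0,0],0],[[-0.018,-0.034,0],[0,0,0],0]]' 40
python3 -m handwheel '[[[0,0,0],[0,0,-0.12],0],[[0,0,0],[0,0,-0.12],0],[[0,0,0],[0,0,-0.12],0],[[0,0,0],[0,0,-0.12],0],[[0,0,0],[0,0,-0.12],0],[[0,0,0],[0,0,-0.12],0],[[0,0,0],[0,0,-0.12],0],[[0,0,0],[0,0,-0.12],0],[[0,0,0],[0,0,-0.12],0],[[0,0,0],[0,0,-0.12],0]]'
cat >>h.py <<'E'
def go(g,yaw):
    from workcell import telemetry
    s=telemetry.read_state();R=np.array(s['eef_rot']);p=np.array(s['position'])
    print('t',s['t'],'p',p.round(4),'z',R[:,2].round(4),'yaw',np.degrees(np.arctan2(R[1,0],R[0,0])).round(2),'F',np.round(s['wrist_force'],1),'op',round(s['opening'],4))
    print('tool shift',(R.T@(np.array(g)-p)).round(4),'final-frame turn about tool z',np.round(-(np.radians(yaw)-np.arctan2(R[1,0],R[0,0])),3))
    c,n=np.cos(np.radians(17.5)),np.sin(np.radians(17.5)); print("tray x',y'",(c*p[0]+n*p[1]).round(4),(-n*p[0]+c*p[1]).round(4))
E
python3 -c "
from h import *;go([.608,-.126,.19],17.5)"
```

```text
t: 0.93
position: [0.4893, -0.2695, 0.236]
eef_rot: [[0.379, -0.925, -0.01], [-0.925, -0.379, 0.001], [-0.005, 0.009, -1.0]]
wrist_force: [0.7, -0.3, -0.6]
opening: 0.0852
t: 1.77
position: [0.496, -0.2532, 0.2323]
eef_rot: [[0.998, 0.069, -0.014], [0.069, -0.998, 0.009], [-0.013, -0.01, -1.0]]
wrist_force: [-0.1, -0.5, 0.6]
opening: 0.0851
t 1.7667 p [ 0.496  -0.2532  0.2323] z [-0.014   0.0089 -0.9999] yaw 3.97 F [-0.1 -0.5  0.6] op 0.0851
tool shift [ 0.1211 -0.1187  0.0418] final-frame turn about tool z -0.236
tray x',y' 0.3969 -0.3906
```

```bash
python3 -m handwheel '[[[0.017,-0.016,0.005],[0,0,0],0],[[0.017,-0.016,0.005],[0,0,0],0],[[0.017,-0.016,0.005],[0,0,0],0],[[0.017,-0.016,0.005],[0,0,0],0],[[0.017,-0.016,0.005],[0,0,0],0],[[0.017,-0.016,0.005],[0,0,0],0],[[0.017,-0.016,0.005],[0,0,0],0],[[0,0,0],[-0.005,0.007,-0.12],0],[[0,0,0],[-0.005,0.007,-0.12],0],[[0,0,0],[0,0,0],0]]'
python3 - <<'E'
from h import *;go([.608,-.126,.19],17.5)
import cv2
a=cams.camera('top')[115:255,200:380,::-1];b=cams.camera('side')[60:240,200:360,::-1]
a=cv2.resize(a,None,fx=3,fy=3);b=cv2.resize(b,None,fx=3,fy=3);w=max(a.shape[0],b.shape[0])
cv2.imwrite('pics/s.png',cv2.convertScaleAbs(cv2.resize(b,None,fx=1.2,fy=1.2),alpha=1.5))
print(tri(c1(581,79),c2(184,55)))
E
```

```text
t: 2.6
position: [0.6071, -0.1279, 0.1898]
eef_rot: [[0.948, 0.318, -0.006], [0.318, -0.948, 0.003], [-0.005, -0.005, -1.0]]
wrist_force: [0.4, 0.4, -0.7]
opening: 0.0853
t 2.6 p [ 0.6071 -0.1279  0.1898] z [-0.0065  0.0033 -1.    ] yaw 18.55 F [ 0.4  0.4 -0.7] op 0.0853
tool shift [ 0.0014 -0.0015 -0.0002] final-frame turn about tool z 0.018
tray x',y' 0.5406 -0.3046
(array([ 0.63421912, -0.11737312,  0.10437177]), np.float64(0.0010602162783239296))
```

View pics/s.png

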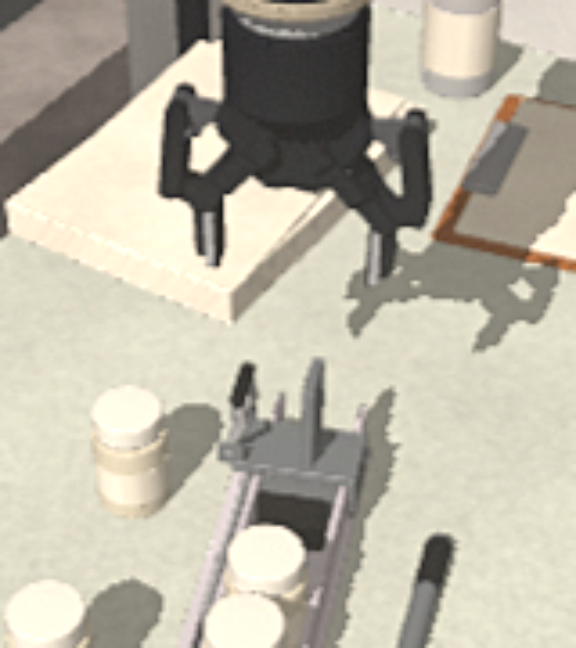

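```bash
python3 -m handwheel '[[[0.001,-0.001,0.011],[0,0,0.018],0],[[0,0,0.011],[-0.003,0.006,0],0],[[0,0,0.011],[0,0,0],0],[[0,0,0.011],[0,0,0],0],[[0,0,0.011],[0,0,0],0],[[0,0,0.011],[0,0,0],0],[[0,0,0.011],[0,0,0],0],[[0,0,0.011],[0,0,0],0],[[0,0,0.004],[0,0,0],0],[[0,0,0],[0,0,0],0]]' 40
python3 -c "
from h import *;go([.608,-.126,.098],17.5)"
```

```text
t: 3.53
position: [0.6063, -0.1321, 0.0909]
eef_rot: [[0.964, 0.266, -0.002], [0.266, -0.964, -0.0], [-0.002, -0.0, -1.0]]
wrist_force: [-0.1, 0.1, 0.1]
opening: 0.0856
t 3.5333 p [ 0.6063 -0.1321  0.0909] z [-0.0019 -0.     -1.    ] yaw 15.42 F [-0.1  0.1  0.1] op 0.0856
tool shift [ 0.0033 -0.0054 -0.0071] final-frame turn about tool z -0.036
tray x',y' 0.5385 -0.3083
```

```bash
python3 -m handwheel '[[[0.002,-0.003,-0.004],[0,0,-0.03],0],[[0.001,-0.002,-0.003],[0,0,0],0],[[0,0,0],[0,0,0],0],[[0,0,0],[0,0,0],0.1],[[0,0,0],[0,0,0],0.2],[[0,0,0],[0,0,0],0.3],[[0,0,0],[0,0,0],0.3],[[0,0,0],[0,0,0],0.3],[[0,0,0],[0,0,0],0.3],[[0,0,0],[0,0,0],0.3]]' 40
python3 -c "
from h import *;go([.608,-.126,.098],17.5)"
```

```text
t: 4.37
position: [0.6133, -0.1243, 0.1031]
eef_rot: [[0.954, 0.299, 0.01], [0.299, -0.954, 0.001], [0.01, 0.002, -1.0]]
wrist_force: [0.0, 0.0, -0.2]
opening: 0.0598
t 4.3667 p [ 0.6133 -0.1243  0.1031] z [ 9.8e-03  7.0e-04 -1.0e+00] yaw 17.4 F [ 0.   0.  -0.2] op 0.0598
tool shift [-0.0056  0.0001  0.005 ] final-frame turn about tool z -0.002
tray x',y' 0.5475 -0.3029
```

```bash
python3 -m handwheel '[[[-0.005,0,0.004],[0,-0.009,0],0.3],[[0,0,0],[0,0,0],0.3],[[0,0,0],[0,0,0],0.3],[[0,0,0],[0,0,0],0.3],[[0,0,0],[0,0,0],0.3],[[0,0,0],[0,0,0],0.3],[[0,0,0],[0,0,0],0.3],[[0,0,0],[0,0,0],0.3],[[0,0,0],[0,0,0],0.3],[[0,0,0],[0,0,0],0.3]]' 40
python3 -c "
from h import *;go([.608,-.126,.098],17.5)"
```

```text
t: 5.2
position: [0.6129, -0.1245, 0.1005]
eef_rot: [[0.954, 0.3, 0.011], [0.3, -0.954, -0.001], [0.01, 0.004, -1.0]]
wrist_force: [1.7, 1.3, 1.6]
opening: 0.0597
t 5.2 p [ 0.6129 -0.1245  0.1005] z [ 1.080e-02 -6.000e-04 -9.999e-01] yaw 17.45 F [1.7 1.3 1.6] op 0.0597
tool shift [-0.0051  0.      0.0025] final-frame turn about tool z -0.001
tray x',y' 0.5471 -0.303
```

```bash
python3 - <<'E'
from h import *
import cv2
b=cams.camera('side')[110:220,230:340,::-1]
cv2.imwrite('pics/s2.png',cv2.convertScaleAbs(cv2.resize(b,None,fx=5.4,fy=5.4,interpolation=cv2.INTER_CUBIC),alpha=1.7))
E
```

```text
(no output)
```

View pics/s2.png

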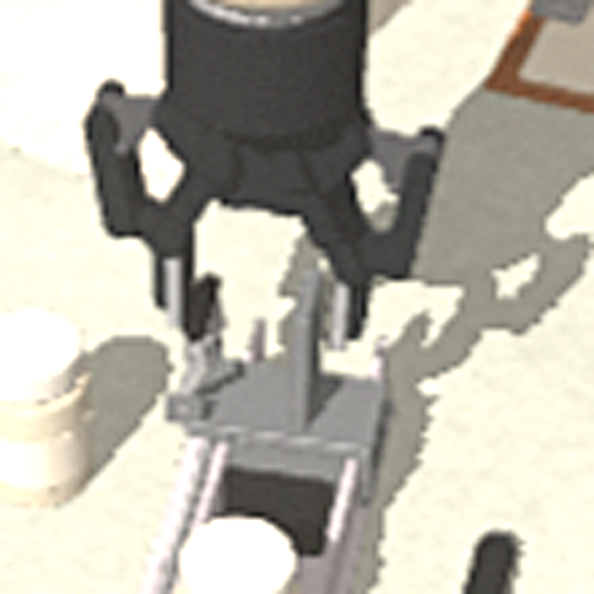

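The bar-side finger is just touching the bar, at (185,290). The plate-side finger has about 6 mm of gap, at (335,310). I'll close while easing to -x.

```bash
python3 -m handwheel '[[[0,0,0.002],[0,0,0],0.35],[[-0.002,0,0],[0,0,0],0.4],[[-0.002,0,0],[0,0,0],0.45],[[-0.002,0,0],[0,0,0],0.5],[[-0.001,0,0],[0,0,0],0.55],[[0,0,0],[0,0,0],0.6],[[0,0,0],[0,0,0],0.7],[[0,0,0],[0,0,0],0.8],[[0,0,0],[0,0,0],0.8],[[0,0,0],[0,0,0],0.8]]' 40
python3 -c "
from h import *;go([.608,-.126,.098],17.5)"
```

```text
t: 6.08
position: [0.6102, -0.1255, 0.1004]
eef_rot: [[0.953, 0.302, 0.019], [0.302, -0.953, -0.0], [0.018, 0.006, -1.0]]
wrist_force: [1.4, 0.9, 2.5]
opening: 0.0399
t 6.0833 p [ 0.6102 -0.1255  0.1004] z [ 1.940e-02 -1.000e-04 -9.998e-01] yaw 17.58 F [1.4 0.9 2.5] op 0.0399
tool shift [-0.0023 -0.0002  0.0024] final-frame turn about tool z 0.001
tray x',y' 0.5442 -0.3032
```

```bash
python3 -m handwheel '[[[0,-0.003,0],[0,0,0],0.8],[[0,-0.003,0],[0,0,0],0.8],[[0,-0.003,0],[0,0,0],0.8],[[0,-0.003,0],[0,0,0],0.8],[[0,-0.003,0],[0,0,0],0.8],[[0,-0.003,0],[0,0,0],0.8],[[0,-0.003,0],[0,0,0],0.8],[[0,-0.003,0],[0,0,0],0.8],[[0,-0.003,0],[0,0,0],0.8],[[0,-0.003,0],[0,0,0],0.8]]' 40
python3 -c "
from h import *;go([.608,-.126,.098],17.5)"
```

```text
t: 6.92
position: [0.6011, -0.0977, 0.1004]
eef_rot: [[0.954, 0.3, 0.021], [0.3, -0.954, -0.004], [0.019, 0.01, -1.0]]
wrist_force: [4.4, -2.4, 2.8]
opening: 0.0396
t 6.9167 p [ 0.6011 -0.0977  0.1004] z [ 0.0211 -0.0043 -0.9998] yaw 17.48 F [ 4.4 -2.4  2.8] op 0.0396
tool shift [-0.0019  0.029   0.0027] final-frame turn about tool z -0.0
tray x',y' 0.5439 -0.274
```

```bash
python3 -m handwheel '[[[0,-0.003,0],[0,0,0],0.8],[[0,-0.003,0],[0,0,0],0.8],[[0,-0.003,0],[0,0,0],0.8],[[0,-0.003,0],[0,0,0],0.8],[[0,-0.003,0],[0,0,0],0.8],[[0,-0.003,0],[0,0,0],0.8],[[0,-0.003,0],[0,0,0],0.8],[[0,-0.003,0],[0,0,0],0.8],[[0,-0.003,0],[0,0,0],0.8],[[0,0,0],[0,0,0],0.8]]' 40
python3 - <<'E'
from h import *;go([.608,-.126,.098],17.5)
import cv2
a=cams.camera('top')[155:265,150:350,::-1]
cv2.imwrite('pics/t3.png',cv2.convertScaleAbs(cv2.resize(a,None,fx=4,fy=4,interpolation=cv2.INTER_CUBIC),alpha=1.5))
E
```

```text
t: 7.75
position: [0.5918, -0.0694, 0.1004]
eef_rot: [[0.954, 0.3, 0.021], [0.3, -0.954, -0.005], [0.018, 0.011, -1.0]]
wrist_force: [2.4, -0.2, 3.6]
opening: 0.0396
t 7.75 p [ 0.5918 -0.0694  0.1004] z [ 0.021  -0.0053 -0.9998] yaw 17.49 F [ 2.4 -0.2  3.6] op 0.0396
tool shift [-0.0016  0.0588  0.0031] final-frame turn about tool z -0.0
tray x',y' 0.5435 -0.2441
```

View pics/t3.png

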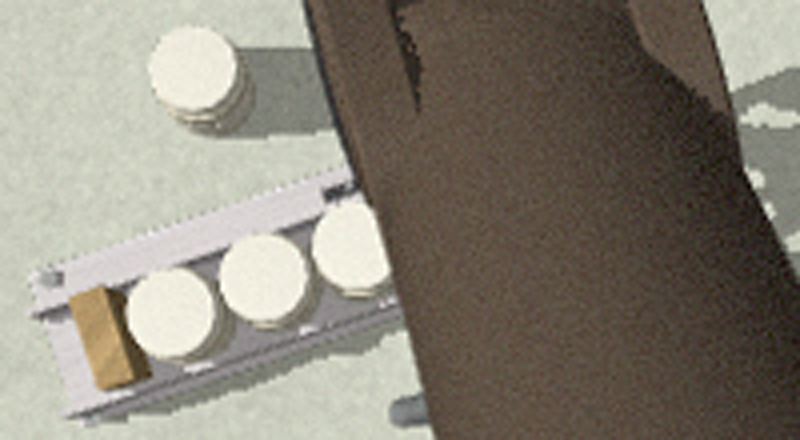

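```bash
python3 -m handwheel '[[[0,-0.002,0],[0,0,0],0.8],[[0,-0.002,0],[0,0,0],0.8],[[0,-0.002,0],[0,0,0],0.8],[[0,-0.001,0],[0,0,0],0.8],[[0,-0.001,0],[0,0,0],0.8],[[0,-0.001,0],[0,0,0],0.8],[[0,-0.001,0],[0,0,0],0.8],[[0,-0.001,0],[0,0,0],0.8],[[0,-0.001,0],[0,0,0],0.8],[[0,-0.001,0],[0,0,0],0.8]]' 40
python3 - <<'E'
from h import *;go([.608,-.126,.098],17.5)
import cv2
a=cams.camera('side')[150:320,215:315,::-1]
cv2.imwrite('pics/s4.png',cv2.convertScaleAbs(cv2.resize(a,None,fx=3.5,fy=3.5,interpolation=cv2.INTER_CUBIC),alpha=1.5))
E
```

```text
t: 8.63
position: [0.5893, -0.062, 0.1005]
eef_rot: [[0.955, 0.297, 0.024], [0.297, -0.955, -0.011], [0.019, 0.017, -1.0]]
wrist_force: [4.4, -4.9, 2.9]
opening: 0.0393
t 8.6333 p [ 0.5893 -0.062   0.1005] z [ 0.0236 -0.0109 -0.9997] yaw 17.29 F [ 4.4 -4.9  2.9] op 0.0393
tool shift [-0.0012  0.0666  0.0036] final-frame turn about tool z -0.004
tray x',y' 0.5434 -0.2364
```

View pics/s4.png

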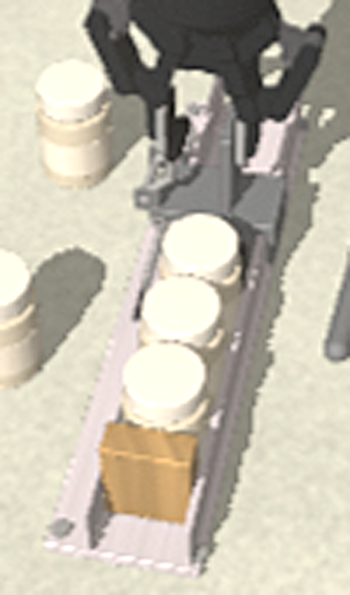

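Side view: the frame is at the near bottle, and the caps at (202,245), (182,308) and (163,375) are closed up to the block. Force along the tray is about 6 N, of which friction is 3 N. The next notch is at 70 mm of travel.

```bash
python3 -m handwheel '[[[0,-0.002,0],[0,0,0],0.8],[[0,-0.002,0],[0,0,0],0.8],[[0,-0.002,0],[0,0,0],0.8],[[0,-0.002,0],[0,0,0],0.8],[[0,-0.001,0],[0,0,0],0.8],[[0,-0.001,0],[0,0,0],0.8],[[0,-0.001,0],[0,0,0],0.8],[[0,-0.001,0],[0,0,0],0.8],[[0,-0.001,0],[0,0,0],0.8],[[0,-0.001,0],[0,0,0],0.8]]' 40
python3 - <<'E'
from h import *;go([.608,-.126,.098],17.5)
E
```

```text
t: 9.52
position: [0.5881, -0.0583, 0.1003]
eef_rot: [[0.956, 0.292, 0.029], [0.293, -0.956, -0.021], [0.021, 0.029, -0.999]]
wrist_force: [4.1, -6.2, 3.2]
opening: 0.0399
t 9.5167 p [ 0.5881 -0.0583  0.1003] z [ 0.0287 -0.0214 -0.9994] yaw 17.04 F [ 4.1 -6.2  3.2] op 0.0399
tool shift [-0.0009  0.0704  0.0043] final-frame turn about tool z -0.008
tray x',y' 0.5434 -0.2325
```

```bash
python3 -m handwheel '[[[0,-0.0005,0],[0,0,0],0.52],[[0,-0.0005,0],[0,0,0],0.48],[[0,-0.0005,0],[0,0,0],0.44],[[0,-0.0005,0],[0,0,0],0.42],[[0,0,0],[0,0,0],0.4],[[0,0,0],[0,0,0],0.4],[[0,0,0],[0,0,0],0.4],[[0,0,0],[0,0,0],0.4],[[0,0,0],[0,0,0],0.4],[[0,0,0],[0,0,0],0.4]]' 40
python3 - <<'E'
from h import *;go([.608,-.126,.098],17.5)
import cv2
b=cams.camera('side')[140:250,220:330,::-1]
cv2.imwrite('pics/s5.png',cv2.convertScaleAbs(cv2.resize(b,None,fx=5.4,fy=5.4,interpolation=cv2.INTER_CUBIC),alpha=1.5))
E
```

```text
t: 10.35
position: [0.593, -0.0562, 0.1]
eef_rot: [[0.957, 0.287, 0.039], [0.288, -0.958, -0.018], [0.032, 0.029, -0.999]]
wrist_force: [3.4, -1.9, 2.1]
opening: 0.0514
t 10.35 p [ 0.593  -0.0562  0.1   ] z [ 0.039  -0.0181 -0.9991] yaw 16.74 F [ 3.4 -1.9  2.1] op 0.0514
tool shift [-0.0058  0.0711  0.0039] final-frame turn about tool z -0.013
tray x',y' 0.5487 -0.2319
```

View pics/s5.png

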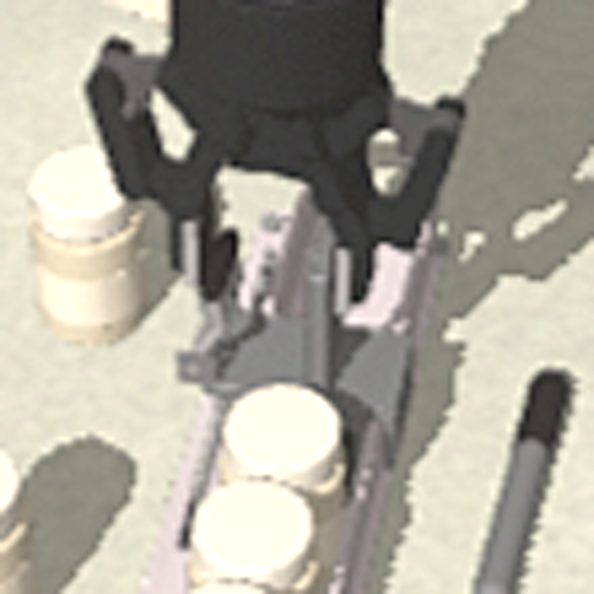

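The bar-side finger at (195,265) has followed the bar out, about 51 mm apart, which fits a dropped latch. I'll open fully, retreat straight up, then check.

```bash
python3 -m handwheel '[[[0,0,0],[0,0,0],0.3],[[-0.002,0,0],[0,0,0],0.2],[[-0.002,0,0],[0,0,0],0],[[0,0,0],[0,0,0],0],[[0,0,-0.01],[0,0,0],0],[[0,0,-0.02],[0,0,0],0],[[0,0,-0.02],[0,0,0],0],[[0,0,-0.025],[0,0,0],0],[[0,0,-0.025],[0,0,0],0],[[0,0,-0.025],[0,0,0],0]]' 40
python3 -m handwheel '[[[0,0.035,-0.01],[0,0,0],0],[[0,0.035,-0.01],[0,0,0],0],[[0,0.035,-0.01],[0,0,0],0],[[0,0.035,-0.01],[0,0,0],0],[[0,0.035,-0.01],[0,0,0],0],[[0,0.035,-0.01],[0,0,0],0],[[0,0.035,-0.01],[0,0,0],0],[[0,0.035,-0.01],[0,0,0],0],[[0,0.02,0],[0,0,0],0],[[0,0,0],[0,0,0],0]]'
python3 - <<'E'
from h import *;go([.608,-.126,.098],17.5)
import cv2
a=cams.camera('top')[155:265,150:350,::-1]
cv2.imwrite('pics/t6.png',cv2.convertScaleAbs(cv2.resize(a,None,fx=4,fy=4,interpolation=cv2.INTER_CUBIC),alpha=1.5))
a=cams.camera('side')[150:320,215:315,::-1]
cv2.imwrite('pics/s6.png',cv2.convertScaleAbs(cv2.resize(a,None,fx=3.5,fy=3.5,interpolation=cv2.INTER_CUBIC),alpha=1.5))
E
```

```text
t: 11.23
position: [0.5752, -0.0525, 0.2237]
eef_rot: [[0.957, 0.29, 0.016], [0.29, -0.957, -0.014], [0.012, 0.018, -1.0]]
wrist_force: [0.3, 0.3, -1.2]
opening: 0.0856
t: 12.07
position: [0.6639, -0.3432, 0.3293]
eef_rot: [[0.953, 0.302, 0.028], [0.303, -0.953, -0.011], [0.023, 0.019, -1.0]]
wrist_force: [-0.0, 0.3, -1.0]
opening: 0.0853
t 12.0667 p [ 0.6639 -0.3432  0.3293] z [ 0.0277 -0.0114 -0.9996] yaw 17.63 F [-0.   0.3 -1. ] op 0.0853
tool shift [ 0.0072 -0.2284  0.2272] final-frame turn about tool z 0.002
tray x',y' 0.53 -0.527
```

View pics/t6.png

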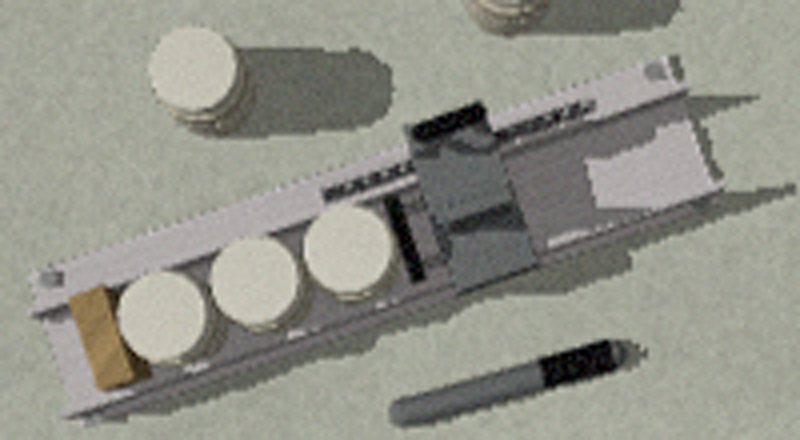

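View pics/s6.png

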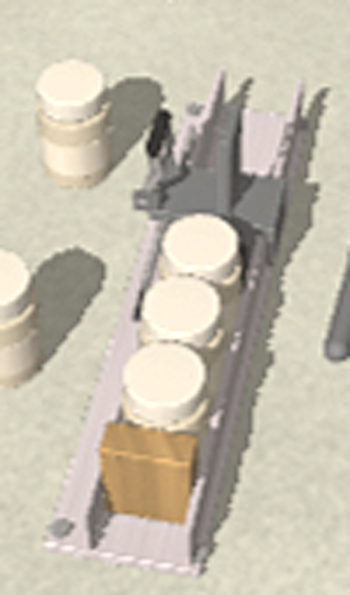

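The lane is clear. The bottles at (162,317), (256,282) and (349,250) stand close together, with the far one at the block. The bar centre is at (449,120) and the pad face at (388,200)-(415,278). Next, numbers.

```bash
python3 - <<'E'
from h import *
c,n=np.cos(np.radians(18)),np.sin(np.radians(18))
f=lambda p:np.round([c*p[0]+n*p[1],-n*p[0]+c*p[1]],4)
print('bar old/new top',f(atz('top',c1(581,79),.104)),f(atz('top',c1(449,120),.104)))
print('bar old/new side',f(atz('side',c2(184,55),.104)),f(atz('side',c2(159,132),.104)))
print('plate old/new side',f(atz('side',c2(255,38),.116)),f(atz('side',c2(230,112),.116)))
for nm,a,b in(('pad',(517.5,197.5),(401,239)),):print(nm,f(atz('top',c1(*a),.055)),f(atz('top',c1(*b),.055)))
for a in((349,250),(256,282),(162,317)):print(f(atz('top',c1(*a),.084)))
print('block',f(atz('top',c1(120,334),.068)))
# colour-based dark bar centroid before/after
import cv2
for fn,x0,x1,y0,y1 in(('pics/c1.png',530,625,50,100),('pics/t6.png',400,500,95,145)):
    g=cv2.imread(fn).max(2)[y0:y1,x0:x1];v,u=np.nonzero(g<45);q=(u.mean()+x0,v.mean()+y0);print(fn,len(u),q,f(atz('top',c1(*q),.104)))
E
```

```text
bar old/new top [ 0.5664 -0.3077] [ 0.5683 -0.2405]
bar old/new side [ 0.5675 -0.308 ] [ 0.5668 -0.2372]
plate old/new side [ 0.5245 -0.3195] [ 0.5264 -0.2504]
pad [ 0.527  -0.2628] [ 0.5263 -0.2   ]
[ 0.5265 -0.1741]
[ 0.5266 -0.1262]
[ 0.5254 -0.0777]
block [ 0.5259 -0.0535]
pics/c1.png 1336 (np.float64(581.312874251497), np.float64(78.44161676646706)) [ 0.5666 -0.3079]
pics/t6.png 1352 (np.float64(449.98298816568047), np.float64(123.76627218934911)) [ 0.5664 -0.2403]
```

```bash
python3 -c "
from workcell import finish_job
print(finish_job())"
```

```text
the job is handed in; nothing more can be done
None
```

I squeezed the lever, slid the frame about 70 mm until the row was pushed together against the end block, and let the lever go there. I then opened the gripper, drew the arm clear and handed the job in. No verdict was reported.

**Last checks**
- **Lever:** the bar is back within about 0.2 mm of its starting sideways position in the top view, so the latch is fully in a notch. The side view agrees to within about 1 mm.
- **Pad:** it is pressed in about 5–7 mm, which gives roughly 3–4 N. That is inside the 2–8.8 N limits but a little short of half way (9 mm). The next notch would have pressed it in about 15–17 mm, close to its stop.
- **Force while squeezed:** the wrist showed about 7 N along the tray at the end of the slide, or about 4 N on the row after 3 N of rail friction.
- **Bottles and other things:** the three bottles stand upright and touch each other and the block. The marker and the spare bottles look unmoved in the crops. The pen was outside the crops, so I did not check it again.

**Disagreement:** the two cameras gave different frame travel, 67.6 mm from the top and about 70 mm from the side. I put this down to the latch's play and camera calibration error. Both fit the 70 mm notch.

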